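Bring the cup carriage round the curved rod and lock it at the pouring station

TASK

Get the pouring station ready. First draw the bolt right back, then push the cup carriage along the curved rod, round the bend, until it is fully home against the stop at the far end, and shoot the bolt fully shut behind it. After that, set the steel cup upright in the carriage's ring without dropping it, let go, and leave the other containers where they stand.

Things in the scene. Friction and masses are not known exactly. Their poses are not given: they have to be found in the camera images.
- stand: Fixed plywood board, 320 (x) by 470 (y) by 15 mm, flat on the table; origin under its middle, on the table. In its frame (mm) the rod starts in an end block (44 by 24, top 49 above the table) at (70,-205), runs straight along +y to (70,-75), bends 90 degrees to (-70,65), and runs straight along -x into the end stop, a block (24 by 44, top 49) at (-150,65).
- bend_centre (a point): Centre of the rod's bend, radius 140 mm, at (-70,-75) in the stand's frame, at the height of the rod's axis (39 mm above the table). The steel rod is 12 mm thick (top 45 mm above the table). Axes parallel to the stand's.
- carriage_seat (a point): Centre of the floor of the cup ring on the loose grey carriage, 75 mm above the table. Ring: inside 64, outside 76 mm diameter, rising 14 mm above this point. The carriage's y axis points along the rod the way it travels, z up. It starts on the first straight, 0.3 to 0.65 kg, and slides on the board on a foot 80 (x) by 90 (y) by 8 mm.
- push_face (a point): Middle of the flat vertical rear face of the carriage's block: 64 wide, from 54 to 75 mm above the table, so fingers just above the rod can push it along carriage +y. The ring's centre is 40 mm ahead of this face. The rod runs through the carriage's brass bore (21 mm wide, 60 long) below, with play: it cannot come off and turns with the rod. Axes as carriage_seat.
- station (a point): Fixed point where carriage_seat lies when the carriage is fully home (its foot touching the end stop): (-93,65,75) mm in the stand's frame; axes parallel to the stand's. The carriage arrives there travelling along the stand's -x.
- bolt (a joint): Travel of the steel sliding bolt, m: 0 = fully shut (tip over the rod, blocking the carriage's block), 0.05 = drawn right back, outward along the stand's +y. It lies on the line x=-35 mm of the stand; bar 18 wide, 51 to 65 mm above the table. Stays where left; friction about 2 N. Shut, it clears the block of a carriage that is fully home by 9 mm.
- bolt_knob (a point): Top centre of the bolt's upright round knob, 16 mm diameter, 45 mm tall (65 to 110 mm above the table); its bolt housing beneath reaches up to 71 mm above the table. Its axis is at (-35,175) mm in the stand's frame when the bolt is shut and moves with the bolt; push it sideways along the stand's +y to open and -y to shut.
- cup_mid (a point): Centre, half-way up, of the loose steel cup: plain straight open cup 54 mm outside diameter, 90 mm high, wall 3 mm, 0.1 to 0.16 kg, standing on the table mouth up. z is its axis.
- jar_mid (a point): Bystander: middle of a squat round jar with a lid, 60 mm diameter, 95 mm high.
- dropper_mid (a point): Bystander: middle of a slim black bottle, 44 mm diameter, 110 mm high.
- carton_mid (a point): Bystander: middle of a small upright orange carton, 45 by 60 by 125 mm.
There are look-alikes about, which are no part of the job. Leave any green look-alike of the part that bears cup_mid alone.

How it is judged:
By the outcome, as a careful person would: the job done as asked, in the order asked, and still so for the second after the job is handed in, with the robot touching nothing.
It also fails if it takes over 72 s, if anything falls off the work surface, if the arm or the gripper's body presses on something with over 40 N, if the wrist force passes 120 N, or if a joint passes its speed limit or range.

ROBOT

A 7-joint arm with a two-finger parallel gripper is mounted at the origin on the work surface. World frame = base frame: x ahead of the robot, y to its left, z up, the work surface at z = 0. Lengths are in m, angles in rad, forces in N, time in s.
With the tool pointing down it reaches from about 0.4 to 0.875 m from the base axis. Payload 19.3 kg.
Tool frame: the origin (TCP) lies at the very end of the fingers, on their centre line; the grasp point (between the pads) lies 19 mm behind it; z points along the fingers, y is the direction in which the jaws open and shut (so a half turn about z gives the same grasp; the last joint's range is limited). The gripper opens to 85 mm and grips with 20 to 120 N. Pads are 22 mm wide; open, the fingers measure 114 mm over their backs; the gripper's body (76 mm by 85 mm) begins 54 mm behind the grasp point. The pads swing forward as they close: fully open they stand 13 mm farther back than shut.
Start: joints at [-1.4, 0.521, -0.036, 1.599, 0.021, 1.021, -0.113], TCP at [0.149, 0.607, 0.231] pointing down, gripper open.
Joint ranges: [-2.91, 2.91], [-0.3, 2.13], [-1.5, 1.42], [0.17, 2.43], [-1.26, 4.41], [0.16, 1.93], [-2.52, 2.52]. Speed limits (rad/s): [1.89, 1.89, 2.39, 2.39, 3.01, 3.01, 3.01].

INTERFACE

Orientations are given as [roll, pitch, yaw] about the fixed x, y, z axes, in that order (R = Rz(yaw) Ry(pitch) Rx(roll)).
In Python, from workcell import bot, vision, job_done gives the robot as it stands.
- The arm moves only by the tool arm_command, never from a script. Its arguments are lists of equal length, an entry for each row: "gripper": the finger opening in cm, from 0 to 8.54; "slide": the shift along the tool's x, y, z in cm, a list of three; "turn": the turn, a rotation vector about the tool's x, y, z in degrees, a list of three. A call has 1 to 5 rows; each row is the pose to reach, as a shift and turn from the pose commanded when the call began, along the tool's axes at that moment; what a row does not reach only later rows make up. A row lasts 1/8 s, in which the tool goes at most 62.5 mm and 10.7 degrees, less where a joint would pass 70% of its speed; a pose out of reach is approached as far as the arm can. A call with a gripper value outside its range is refused whole. The fingers move at their own pace and stop on an object; "force" is the grip in N (left out, the last holds). Time passes only in rows, so rows that repeat a pose let the fingers close. It gives the time, the measured TCP pose, the force and the opening at its end, in the units of the state.
- bot.observe(): the state, without advancing time (a new reading comes with each control period).
- vision.grab_frame(name): name is "side" or "top" or "wrist"; returns the picture (480x640x3 uint8, blue, green, red); there is no depth.
- vision.camera_model(name): a dict with "mtx" (3x3 intrinsics, pixels), "T" (4x4, takes a point from camera to world coordinates). Camera axes: x right, y down, z forward; pixel columns grow to the right and rows downward; lengths in m; the calibration is good to about 2 mm. A picture is of the moment at which its call begins: read the wrist's pose just before it. camera_model takes no time and is no camera call; for the wrist camera it gives the pose at the moment of the call.
- job_done(): hands the job in, once; it reports no verdict.
The state is a dict: "clock": time; "qpos": joint angles; "qd": joint speeds; "joint_efforts": joint torques, N m; "position": TCP position; "tool_rot": TCP orientation; "force": force on the tool from outside, world axes, zero at the start; "moment": the same for the moment, N m; "grip_width": finger opening in m.
Only numpy, scipy, OpenCV 4.12 (cv2) and the standard library are available. Lean on these libraries where they do the work, as an engineer would, in place of code of your own. Each camera call takes 0.05 s, during which the arm holds its last target. There are 200 camera calls.

## Working session

There is one attempt and no reset: what is moved stays moved. The work goes in short steps, Python scripts to look and compute and a tool call to move; the robot and the scene stay as the last step left them, time stands still between calls to the robot, and variables do not carry over. Pictures are saved under pics/ and viewed, about 8 in all and at most 12, crops included, and the job is handed in when it is done.

Besides the shell and the picture viewer there is one more tool, called after ">>>" as name(argument=value, ...) on one line, values as JSON. arm_command: Moves the arm, as the interface text tells. Its arguments: {"type":"object","properties":{"gripper":{"type":"array","items":{"type":"number"}},"slide":{"type":"array","items":{"type":"array","items":{"type":"number"}}},"turn":{"type":"array","items":{"type":"array","items":{"type":"number"}}},"force":{"type":"number"}},"required":["gripper","slide","turn"]}

```bash
ls; mkdir -p pics
python3 - <<'E'
from workcell import bot,vision
import cv2,numpy as np
a=vision.grab_frame("top");b=vision.grab_frame("side")
cv2.imwrite("pics/top.png",a);cv2.imwrite("pics/side.png",b)
for n in("top","side"):
    m=vision.camera_model(n);print(n,np.round(m["mtx"],1).tolist(),np.round(m["T"],4).tolist())
print(bot.observe())
E
```

```text
pics
top [[471.4, 0.0, 315.4], [0.0, 471.4, 243.7], [0.0, 0.0, 1.0]] [[0.0042, -0.9784, 0.2069, 0.3178], [-1.0, -0.0033, 0.0046, 0.0106], [-0.0038, -0.2069, -0.9784, 1.1214], [0.0, 0.0, 0.0, 1.0]]
side [[474.8, 0.0, 312.3], [0.0, 474.8, 240.7], [0.0, 0.0, 1.0]] [[0.8824, -0.3363, 0.3289, 0.209], [-0.4704, -0.6263, 0.6217, -0.5832], [-0.0031, -0.7033, -0.7109, 0.7739], [0.0, 0.0, 0.0, 1.0]]
{'clock': 0.1, 'qpos': array([-1.40017699,  0.52191564, -0.03630256,  1.59991735,  0.02117604,
        1.02110653, -0.11277858]), 'qd': array([ 0.00048866, -0.00081694,  0.00176297, -0.00118216, -0.00222382,
        0.00113502,  0.00013001]), 'joint_efforts': array([ 4.95731030e-03, -9.28454018e+01,  1.98415719e+00, -3.70529079e+01,
        1.80907035e-02,  5.25491982e-03,  3.55527085e-06]), 'position': array([0.1490328 , 0.60667803, 0.23081977]), 'tool_rot': array([-3.14063161e+00,  5.86869579e-05,  2.90074907e+00]), 'force': array([-0.78405129, -0.7551289 ,  0.99439058]), 'moment': array([-0.00658639, -0.01660962, -0.04172765]), 'grip_width': 0.08541409105957726}
```

View pics/top.png

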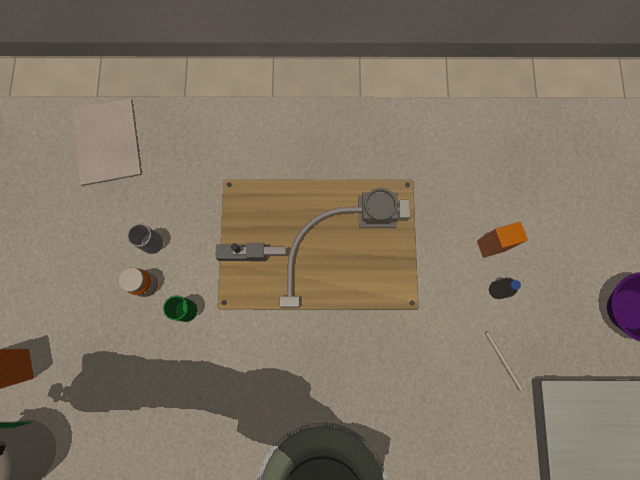

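View pics/side.png

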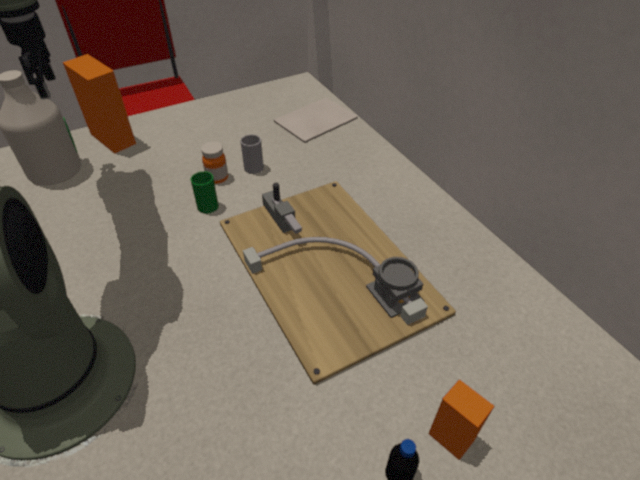

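The top view shows the board spanning about x 220–417 and y 180–309, with its +y to the left. The carriage ring is at (380,204) and the knob at (236,247). The steel cup is at (140,236), next to the jar at (133,281) and the green cup at (180,308).

```bash
cat > h.py <<'E'
import numpy as np,cv2
from scipy.spatial.transform import Rotation as R
from workcell import bot,vision
def ray(n,uv,z,M=None):
    M=M or vision.camera_model(n);T=np.array(M["T"]);K=np.array(M["mtx"])
    d=T[:3,:3]@np.linalg.solve(K,[uv[0],uv[1],1.]);o=T[:3,3]
    return o+d*(z-o[2])/d[2]
def proj(n,p,M=None):
    M=M or vision.camera_model(n);T=np.array(M["T"]);K=np.array(M["mtx"])
    q=K@(T[:3,:3].T@(np.array(p)-T[:3,3]));return q[:2]/q[2]
E
cat > m.py <<'E'
from h import *
for n in("top","side"):
    I=cv2.imread(f"pics/{n}.png");h=cv2.cvtColor(I,cv2.COLOR_BGR2HSV)
    m=cv2.inRange(h,(12,85,60),(25,200,255))
    m=cv2.morphologyEx(m,cv2.MORPH_OPEN,np.ones((3,3)))
    c=max(cv2.findContours(m,0,1)[0],key=cv2.contourArea);hull=cv2.convexHull(c)
    q=cv2.approxPolyDP(hull,6,True)[:,0] 
    W=np.array([ray(n,p,.015)[:2] for p in hull[:,0]])
    r=cv2.minAreaRect((W*1000).astype(np.float32));print(n,"rect",r,q.tolist())
    print([np.round(ray(n,p,.015)[:2],4).tolist() for p in q])
I=cv2.imread("pics/top.png")
cv2.imwrite("pics/z.png",np.hstack([cv2.resize(I[210:330,100:200],None,fx=4,fy=4,interpolation=2),cv2.resize(I[180:300,340:440],None,fx=4,fy=4,interpolation=2)]))
E
python3 m.py
```

```text
top rect ((555.8111572265625, 10.545379638671875), (318.8022766113281, 467.7123107910156), 0.08657049387693405) [[412, 180], [417, 308], [218, 308], [224, 180]]
[[0.7132, -0.2218], [0.3994, -0.2215], [0.3976, 0.2425], [0.7119, 0.2424]]
side rect ((556.5625, -69.36288452148438), (318.6790466308594, 318.42315673828125), 0.08292686939239502) [[251, 274], [261, 257], [287, 247], [336, 244], [421, 274], [454, 313], [313, 382]]
[[0.4002, 0.0546], [0.4384, 0.0893], [0.5015, 0.0898], [0.602, 0.0464], [0.7151, -0.1143], [0.7105, -0.2255], [0.3989, -0.2247]]
```

View pics/z.png

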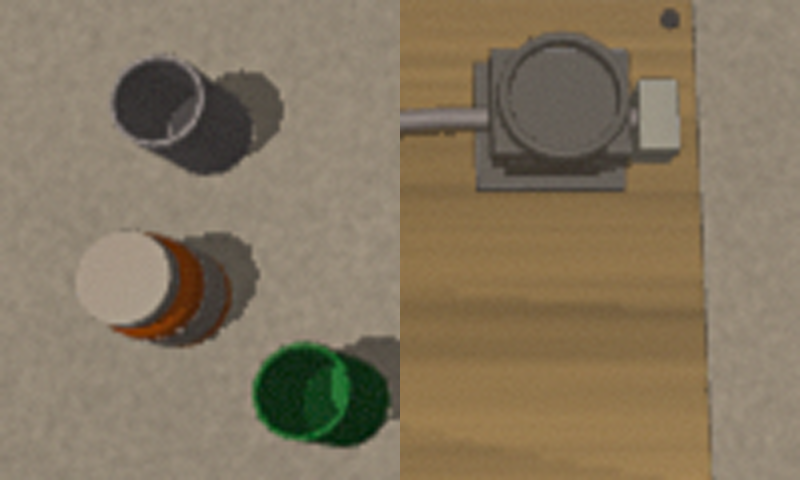

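```bash
cat > m2.py <<'E'
from h import *
t=cv2.imread("pics/top.png");s=cv2.imread("pics/side.png")
print("cup rim",ray("top",(139.3,235.3),.09),"ring",ray("top",(380.5,204.2),.089))
c=ray("top",(139.3,235.3),.09);print("cup rim in side",proj("side",c))
r=ray("top",(380.5,204.2),.089);print("ring in side",proj("side",r))
for d in(0,.05):
    p=np.array([.5207,.1854+d,.11]);print("knob",d,proj("top",p),proj("side",p))
cv2.imwrite("pics/z2.png",np.hstack([cv2.resize(t[225:275,205:305],None,fx=4,fy=4,interpolation=2),cv2.resize(s[175:275,240:340],None,fx=4,fy=4,interpolation=2)[:200]]) if 0 else np.hstack([cv2.resize(t[205:305,205:305],None,fx=4,fy=4),cv2.resize(s[130:230,230:330],None,fx=4,fy=4)]))
E
python3 m2.py
```

```text
cup rim [0.55382807 0.41142023 0.09      ] ring [ 0.62852508 -0.13239119  0.089     ]
cup rim in side [249.33475392 140.18992079]
ring in side [396.35318144 271.30271978]
knob 0 [237.73622652 248.33042929] [274.17942518 186.91836732]
knob 0.05 [214.92439568 248.25396155] [264.9647619  174.73780881]
```

View pics/z2.png

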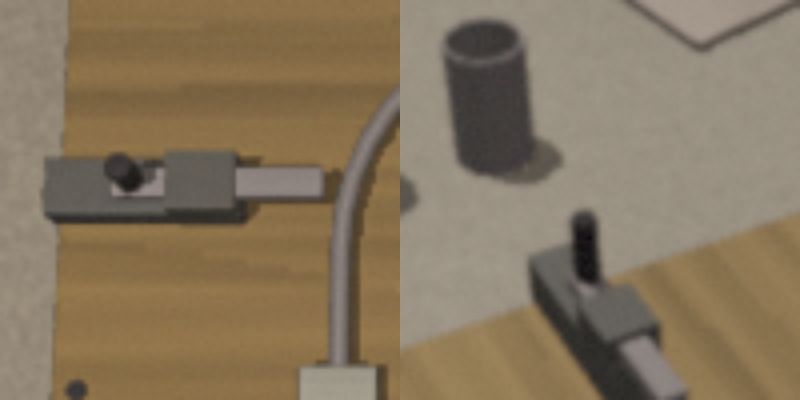

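```bash
cat >> h.py <<'E'
def tri(obs):
    A=[];b=[]
    for n,uv in obs:
        M=vision.camera_model(n);T=np.array(M["T"]);d=T[:3,:3]@np.linalg.solve(np.array(M["mtx"]),[*uv,1.]);d/=np.linalg.norm(d)
        P=np.eye(3)-np.outer(d,d);A.append(P);b.append(P@T[:3,3])
    x,r,*_=np.linalg.lstsq(np.vstack(A),np.hstack(b),rcond=None);return x,np.sqrt(r)
E
python3 - <<'E'
from h import *
print("knob",tri([("top",(235.7,245.7)),("side",(275.9,183.2))]),ray("top",(235.7,245.7),.11),ray("side",(275.9,183.2),.11))
print("tip",ray("top",(285.5,250.7),.065))
print("cup",tri([("top",(139.3,235.3)),("side",(251,140.5))]))
s=np.array([.5557,.0104])
for p in [(-150,65,49),(70,-205,49)]: print("block",proj("top",[s[0]+p[0]/1e3,s[1]+p[1]/1e3,.049]))
for a in(1,-1):
  for b in(1,-1): print(proj("top",[s[0]+a*.16,s[1]+b*.235,.015]))
E
```

```text
knob (array([0.52610877, 0.18890029, 0.11572628]), array([0.00104198])) [0.52656589 0.19009218 0.11      ] [0.52962903 0.19555202 0.11      ]
tip [0.52458015 0.08381673 0.065     ]
cup (array([0.55636632, 0.4120337 , 0.08737978]), array([0.0027765]))
block [288.77194427 303.58932302]
block [404.69518042 210.32610164]
[222.85250127 178.51899528]
[413.08447748 179.02717723]
[216.70438116 308.81634132]
[418.40006959 309.61163756]
```

>>> arm_command(gripper=[4,4,4,4,4], slide=[[-4.7,-3.5,0],[-9.4,-7,0],[-14.1,-10.5,0],[-18.8,-14,0],[-23.7,-17.7,0]], turn=[[0,0,-4],[0,0,-8],[0,0,-13.8],[0,0,-13.8],[0,0,-13.8]])

```text
clock: 0.72
position: [0.3379, 0.3769, 0.2312]
tool_rot: [-3.142, -0.0, -3.141]
force: [1.5, 0.3, 0.2]
grip_width: 0.0401
```

```bash
python3 -c "
from h import *
o=bot.observe();print(o['clock'],o['position'],o['tool_rot'],o['qpos'],o['grip_width'])"
```

```text
0.725 [0.337929   0.3768969  0.23122596] [-3.14155421e+00 -4.76997430e-05 -3.14132448e+00] [-0.92607482  0.33373196 -0.03910836  1.90727533  0.0163167   0.90094564
  0.59790521] 0.040095267532302185
```

>>> arm_command(gripper=[4,4,4,4,4], slide=[[-3.8,-4.6,0],[-7.6,-9.2,0],[-11.4,-13.8,-1],[-15.2,-18.4,-2],[-18.7,-22.7,-2]], turn=[[0,0,0],[0,0,0],[0,0,0],[0,0,0],[0,0,0]])

```text
clock: 1.35
position: [0.5253, 0.1498, 0.2519]
tool_rot: [3.141, 0.001, 3.141]
force: [0.9, 0.8, -0.1]
grip_width: 0.0402
```

Run:
```python
from h import *
import pickle
M=vision.camera_model("wrist");I=vision.grab_frame("wrist");cv2.imwrite("pics/w1.png",I);pickle.dump(M,open("w1.pkl","wb"))
print(np.round(M["T"],4).tolist(),bot.observe()["position"])
for n,p in dict(knob0=(.5207,.1854,.11),tip=(.5246,.0838,.065),stopc=(.4057,.0754,.049),c1=(.3957,.2454,.015),c2=(.7157,.2454,.015)).items(): print(n,proj("wrist",p,M))
```

```text
[[0.0007, 0.9626, 0.271, 0.4572], [1.0, -0.0007, 0.0001, 0.1498], [0.0002, 0.271, -0.9626, 0.3939], [0.0, 0.0, 0.0, 1.0]] [0.52882517 0.14314856 0.25154308]
knob0 [359.0988273  219.68087071]
tip [253.24484453 213.79651034]
stopc [240.95993958  88.861757  ]
c1 [409.36001963  83.66820921]
c2 [391.3961138  348.97469904]
```

View pics/w1.png

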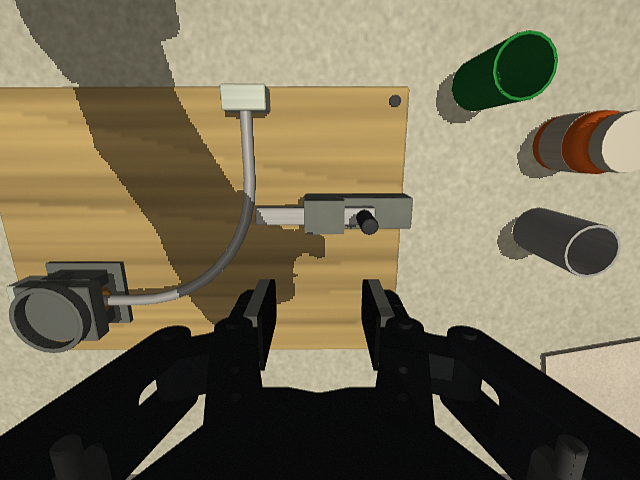

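Run:
```python
from h import *
import pickle
M=pickle.load(open("w1.pkl","rb"))
for n,uv,z in [("knob",(370,227),.11),("stopL",(221,84.5),.049),("stopR",(267,84.5),.049),("corner",(408.5,87.5),.015),("tip",(257,215),.065),("ring",(49,315),.089),("cuprim",(592,250),.09),("farL",(100,349),.015)]:
    print(n,np.round(ray("wrist",uv,z,M),4))
print(M["mtx"]); print(bot.observe()["position"])
```

```text
knob [0.5273 0.1952 0.11  ]
stopL [0.4018 0.0565 0.049 ]
stopR [0.4019 0.1006 0.049 ]
corner [0.3994 0.2448 0.015 ]
tip [0.5258 0.0875 0.065 ]
ring [ 0.625  -0.1262  0.089 ]
cuprim [0.5552 0.4133 0.09  ]
farL [ 0.7154 -0.1372  0.015 ]
[[331.07838688   0.         318.49755805]
 [  0.         331.07838688 237.73533057]
 [  0.           0.           1.        ]]
[0.52882517 0.14314856 0.25154308]
```

>>> arm_command(gripper=[4.5,4.5,4.5,4.5,4.5], slide=[[-0.1,4.1,3],[-0.1,4.1,7],[-0.1,4.1,11],[-0.1,4.1,11],[-0.1,4.1,11]], turn=[[0,0,0],[0,0,0],[0,0,0],[0,0,0],[0,0,0]])

```text
clock: 2.02
position: [0.5256, 0.1927, 0.1426]
tool_rot: [3.141, 0.001, 3.141]
force: [0.6, -0.4, 0.7]
grip_width: 0.045
```

Run:
```python
from h import *
o=bot.observe();print(o["position"],o["qpos"],o["qd"].round(3))
M=vision.camera_model("wrist");I=vision.grab_frame("wrist");cv2.imwrite("pics/w2.png",I[100:,100:540])
print(proj("wrist",(.526,.191,.11),M)-100)
```

```text
[0.52555135 0.19266981 0.14258498] [-0.49346857  0.53210512  0.04989883  1.85846859 -0.03699566  0.75087925
  1.14719063] [ 0.002 -0.017 -0.    -0.006  0.001 -0.004  0.002]
[215.54122048 170.88706411]
```

View pics/w2.png

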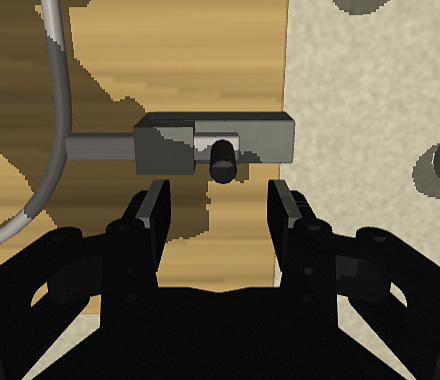

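>>> arm_command(gripper=[4.5,4.5,4.5,1,1], slide=[[-0.2,0.3,3],[-0.2,0.3,6.2],[-0.2,0.3,6.2],[-0.2,0.3,6.2],[-0.2,0.3,6.2]], turn=[[0,0,0],[0,0,0],[0,0,0],[0,0,0],[0,0,0]], force=20)

```text
clock: 2.7
position: [0.5279, 0.1958, 0.081]
tool_rot: [3.141, 0.002, 3.141]
force: [-1.7, -2.1, 9.9]
grip_width: 0.0155
```

>>> arm_command(gripper=[1,1,1,1,1], slide=[[0,0,0],[0,0.8,0],[0,1.8,0],[0,2.8,0],[0,3.4,0]], turn=[[0,0,0],[0,0,0],[0,0,0],[0,0,0],[0,0,0]])

```text
clock: 3.32
position: [0.5279, 0.2301, 0.081]
tool_rot: [3.141, 0.002, -3.142]
force: [-1.1, -3.1, 11.6]
grip_width: 0.0151
```

>>> arm_command(gripper=[1,1,1], slide=[[0,0.3,0],[0,0.6,0],[0,0.6,0]], turn=[[0,0,0],[0,0,0],[0,0,0]])

```text
clock: 3.7
position: [0.5279, 0.2362, 0.0811]
tool_rot: [3.14, 0.002, -3.141]
force: [-1.4, 0.8, 9.2]
grip_width: 0.0154
```

>>> arm_command(gripper=[1,1,1,1], slide=[[0,0.3,0],[0,0.6,0],[0,0.9,0],[0,0.9,0]], turn=[[0,0,0],[0,0,0],[0,0,0],[0,0,0]])

```text
clock: 4.2
position: [0.5279, 0.2368, 0.0807]
tool_rot: [-3.133, -0.001, 3.136]
force: [-3.4, -41.5, 25.0]
grip_width: 0.0152
```

>>> arm_command(gripper=[1,3.5,3.5,3.5,3.5], slide=[[0,-0.6,0],[0,-0.7,0],[0,-0.7,0],[0,-0.7,-4],[0,-0.7,-8]], turn=[[0,0,0],[0,0,0],[0,0,0],[0,0,0],[0,0,0]])

```text
clock: 4.82
position: [0.5267, 0.2379, 0.1603]
tool_rot: [-3.141, -0.001, -3.141]
force: [-0.3, 0.4, 0.8]
grip_width: 0.0351
```

>>> arm_command(gripper=[0,0,0,0,0], slide=[[-1,-5,0],[-2,-10,0],[-4,-15,0],[-6,-20,0],[-8,-25,0]], turn=[[0,0,10],[0,0,20],[0,0,30],[0,0,40],[0,0,50]])

```text
clock: 5.45
position: [0.6077, -0.0135, 0.1597]
tool_rot: [3.141, 0.0, 2.264]
force: [1.1, 0.7, 0.2]
grip_width: 0.0
```

```bash
python3 -c "
from h import *
o=bot.observe();print(o['position'],o['tool_rot'],o['grip_width']);R0=R.from_euler('xyz',o['tool_rot']).as_matrix()
print(R0.T@(np.array([.630,-.194,.13])-o['position'])*100)"
```

```text
[ 0.60770588 -0.01353506  0.15969872] [3.14085180e+00 9.11750573e-05 2.26412988e+00] 4.1323631280512135e-05
[-15.30447287  -9.82111103   2.96399236]
```

>>> arm_command(gripper=[0,0,0,0,0], slide=[[-3.5,-2.5,0],[-7,-5,0],[-11,-7.5,0],[-15.3,-9.8,0],[-15.3,-9.8,3]], turn=[[0,0,10],[0,0,20],[0,0,30],[0,0,39.7],[0,0,39.7]])

```text
clock: 6.08
position: [0.6313, -0.197, 0.1308]
tool_rot: [3.138, 0.003, 1.57]
force: [-0.1, 0.3, -0.7]
grip_width: -0.0004
```

Run:
```python
from h import *
o=bot.observe();print(o["position"],o["tool_rot"],o["qpos"].round(2))
M=vision.camera_model("wrist");I=vision.grab_frame("wrist");cv2.imwrite("pics/w3.png",I)
for p in [(.63,-.17,.075),(.63,-.13,.089),(.63,-.1934,.049)]: print(p,proj("wrist",p,M))
```

```text
[ 0.63131487 -0.19698294  0.13078828] [3.13800100e+00 2.91161186e-03 1.56951746e+00] [-0.07  0.74  0.46  1.6  -0.4   0.89  0.53]
(0.63, -0.17, 0.075) [315.21444344 215.28457243]
(0.63, -0.13, 0.089) [314.73725754 147.40752787]
(0.63, -0.1934, 0.049) [315.57573683 240.22129664]
```

View pics/w3.png

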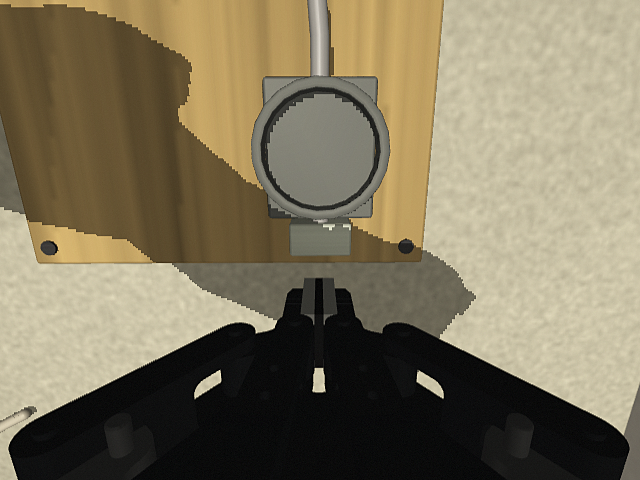

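```bash
cat > push.py <<'E'
import sys
from h import *
S=np.array([.561,.0115]);r=.140;L1=0.067;A=r*np.pi/2;B=.051
def seat(s): # s from seat y=-.142 in stand
    y0=-.142
    if s<L1: return np.array([.07,y0+s]),np.pi/2
    if s<L1+A:
        a=(s-L1)/r;return np.array([-.07+r*np.cos(a),-.075+r*np.sin(a)]),np.pi/2+a
    return np.array([-.07-(s-L1-A),.065]),np.pi
def tcp(s,z=.059):
    p,h=seat(s);d=np.array([np.cos(h),np.sin(h)]);return np.r_[S+p-B*d,z],h
o=bot.observe();P=o["position"];R0=R.from_euler("xyz",o["tool_rot"])
print("at",P.round(4),"yaw",np.degrees(o["tool_rot"][2]).round(1),"F",o["force"].round(1))
sl=[];tu=[]
for s in map(float,sys.argv[1:]):
    p,h=tcp(s);Rt=R.from_euler("xyz",[np.pi,0,h])
    sl.append((R0.inv().apply(p-P)*100).round(1).tolist());tu.append(np.degrees((R0.inv()*Rt).as_rotvec()).round(0).tolist())
print(sl);print(tu)
E
python3 push.py -0.01 0 .012 .024 .036
```

```text
at [ 0.6292 -0.1936  0.1255] yaw 90.2 F [-2.9  1.6 -5. ]
[[0.2, 0.2, 6.7], [1.2, 0.2, 6.7], [2.4, 0.2, 6.7], [3.6, 0.2, 6.7], [4.8, 0.2, 6.7]]
[[-0.0, -0.0, 0.0], [-0.0, -0.0, 0.0], [-0.0, -0.0, 0.0], [-0.0, -0.0, 0.0], [-0.0, -0.0, 0.0]]
```

>>> arm_command(gripper=[0,0,0,0,0], slide=[[0,0.2,3],[0,0.2,6.6],[0,0.2,6.6],[0.5,0.2,6.6],[1.2,0.2,6.6]], turn=[[0,0,0],[0,0,0],[0,0,0],[0,0,0],[0,0,0]])

```text
clock: 6.75
position: [0.6331, -0.1806, 0.0651]
tool_rot: [3.139, 0.001, 1.576]
force: [-0.4, -4.9, 2.2]
grip_width: -0.0
```

```bash
python3 push.py .012 .024 .036 .048 .060
```

```text
at [ 0.6331 -0.1806  0.0651] yaw 90.3 F [-0.4 -4.9  2.2]
[[1.1, -0.2, 0.6], [2.3, -0.2, 0.6], [3.5, -0.2, 0.6], [4.7, -0.2, 0.6], [5.9, -0.2, 0.6]]
[[0.0, 0.0, 0.0], [0.0, 0.0, 0.0], [0.0, 0.0, 0.0], [0.0, 0.0, 0.0], [0.0, 0.0, 0.0]]
```

>>> arm_command(gripper=[0,0,0,0,0], slide=[[1.1,-0.1,0.5],[2.3,-0.1,0.5],[3.5,-0.1,0.5],[4.7,-0.1,0.5],[5.9,-0.1,0.5]], turn=[[0,0,0],[0,0,0],[0,0,0],[0,0,0],[0,0,0]])

```text
clock: 7.38
position: [0.6315, -0.1216, 0.0595]
tool_rot: [3.14, 0.001, 1.576]
force: [-0.4, -5.8, 3.8]
grip_width: -0.0002
```

```bash
python3 push.py .072 .084 .096 .108 .12
```

```text
at [ 0.6315 -0.1216  0.0595] yaw 90.3 F [-0.4 -5.8  3.8]
[[1.2, 0.1, 0.0], [2.4, 0.5, 0.0], [3.7, 0.7, 0.0], [5.0, 0.8, 0.0], [6.2, 0.9, 0.0]]
[[0.0, 0.0, -2.0], [0.0, 0.0, -7.0], [0.0, 0.0, -12.0], [0.0, 0.0, -16.0], [0.0, 0.0, -21.0]]
```

>>> arm_command(gripper=[0,0,0,0,0], slide=[[1.2,0.1,0],[2.4,0.3,0],[3.7,0.6,0],[5.0,0.8,0],[6.2,0.9,0]], turn=[[0,0,-2],[0,0,-6],[0,0,-11],[0,0,-16],[0,0,-21]])

```text
clock: 8.0
position: [0.6404, -0.0594, 0.0595]
tool_rot: [3.14, 0.002, 1.945]
force: [2.1, -6.0, 3.3]
grip_width: 0.0003
```

```bash
python3 push.py .132 .144 .156 .168 .18
```

```text
at [ 0.6404 -0.0594  0.0595] yaw 111.5 F [ 2.1 -6.   3.3]
[[1.3, 0.3, 0.0], [2.5, 0.6, 0.0], [3.8, 0.8, 0.0], [5.0, 0.8, 0.0], [6.3, 0.8, 0.0]]
[[0.0, 0.0, -5.0], [0.0, 0.0, -10.0], [0.0, 0.0, -15.0], [0.0, 0.0, -20.0], [0.0, 0.0, -25.0]]
```

>>> arm_command(gripper=[0,0,0,0,0], slide=[[1.3,0.3,0],[2.5,0.6,0],[3.8,0.8,0],[5.0,0.8,0],[6.3,0.8,0]], turn=[[0,0,-5],[0,0,-10],[0,0,-15],[0,0,-20],[0,0,-25]])

```text
clock: 8.62
position: [0.6251, 0.0025, 0.0595]
tool_rot: [3.14, 0.002, 2.382]
force: [3.1, -4.0, 3.1]
grip_width: -0.0001
```

```bash
python3 push.py .192 .204 .216 .228 .24
```

```text
at [0.6251 0.0025 0.0595] yaw 136.5 F [ 3.1 -4.   3.1]
[[1.2, 0.4, 0.0], [2.5, 0.6, 0.0], [3.7, 0.8, 0.0], [5.0, 0.9, 0.0], [6.3, 0.8, 0.0]]
[[0.0, 0.0, -5.0], [0.0, 0.0, -10.0], [0.0, 0.0, -15.0], [0.0, 0.0, -19.0], [0.0, 0.0, -24.0]]
```

>>> arm_command(gripper=[0,0,0,0,0], slide=[[1.2,0.4,0],[2.5,0.6,0],[3.7,0.8,0],[5.0,0.9,0],[6.3,0.8,0]], turn=[[0,0,-5],[0,0,-10],[0,0,-15],[0,0,-19],[0,0,-24]])

```text
clock: 9.25
position: [0.5852, 0.0522, 0.0595]
tool_rot: [3.14, 0.003, 2.801]
force: [4.8, -2.4, 1.8]
grip_width: 0.0003
```

```bash
python3 push.py .252 .264 .276 .288 .298
```

```text
at [0.5852 0.0522 0.0595] yaw 160.5 F [ 4.8 -2.4  1.8]
[[1.2, 0.4, 0.0], [2.5, 0.6, 0.0], [3.7, 0.8, 0.0], [5.0, 0.8, 0.0], [5.9, 0.5, 0.0]]
[[0.0, 0.0, -5.0], [0.0, 0.0, -10.0], [0.0, 0.0, -15.0], [0.0, 0.0, -20.0], [0.0, 0.0, -20.0]]
```

>>> arm_command(gripper=[0,0,0,0,0], slide=[[1.2,0.4,0],[2.5,0.6,0],[3.7,0.8,0],[4.9,0.8,0],[5.7,0.6,0]], turn=[[0,0,-5],[0,0,-10],[0,0,-15],[0,0,-19],[0,0,-20]])

```text
clock: 9.88
position: [0.5334, 0.0773, 0.0594]
tool_rot: [3.141, 0.003, -3.135]
force: [6.6, 0.4, 4.3]
grip_width: -0.0001
```

```bash
python3 push.py .304 .309 .314 .316
```

```text
at [0.5334 0.0773 0.0594] yaw -179.6 F [6.6 0.4 4.3]
[[0.9, -0.1, 0.0], [1.4, -0.1, 0.0], [1.9, -0.1, 0.0], [2.1, -0.1, 0.0]]
[[0.0, 0.0, 0.0], [0.0, 0.0, 0.0], [0.0, 0.0, 0.0], [0.0, 0.0, 0.0]]
```

>>> arm_command(gripper=[0,0,0,0,0], slide=[[0.6,0,0],[1.0,0,0],[1.4,0,0],[1.8,0,0],[1.8,0,0]], turn=[[0,0,0],[0,0,0],[0,0,0],[0,0,0],[0,0,0]])

```text
clock: 10.5
position: [0.5195, 0.0779, 0.0607]
tool_rot: [3.139, 0.011, -3.137]
force: [18.9, 4.9, 10.2]
grip_width: 0.0003
```

>>> arm_command(gripper=[0,0], slide=[[0.4,0,0],[0.4,0,0]], turn=[[0,0,0],[0,0,0]])

```text
clock: 10.75
position: [0.5186, 0.0786, 0.0619]
tool_rot: [3.137, 0.017, -3.137]
force: [31.2, 6.7, 16.2]
grip_width: 0.0002
```

>>> arm_command(gripper=[0,0,3,4.5,4.5], slide=[[-1.2,0,0],[-1.6,0,-4],[-1.6,2,-8.5],[-1.6,8,-8.5],[-1.6,14,-8.5]], turn=[[0,0,0],[0,0,0],[0,0,0],[0,0,0],[0,0,0]])

```text
clock: 11.38
position: [0.5255, 0.2178, 0.1442]
tool_rot: [3.141, 0.0, -3.138]
force: [1.7, -0.2, 0.4]
grip_width: 0.045
```

>>> arm_command(gripper=[4.5,4.5], slide=[[0,1.8,0],[0,1.8,0]], turn=[[0,0,0],[0,0,0]])

```text
clock: 11.62
position: [0.525, 0.2352, 0.1431]
tool_rot: [-3.141, -0.001, -3.135]
force: [-0.7, -0.9, -0.4]
grip_width: 0.0448
```

Run:
```python
from h import *
o=bot.observe();print(o["position"],o["tool_rot"])
M=vision.camera_model("wrist");I=vision.grab_frame("wrist");cv2.imwrite("pics/w4.png",I[60:,:])
for p in [(.527,.2366,.11),(.468,.0765,.089)]: print(proj("wrist",p,M)-[0,60])
```

```text
[0.52497094 0.23519583 0.14308958] [-3.14129678e+00 -8.39899259e-04 -3.13454643e+00]
[321.03537572 213.31493431]
[ 45.08303285 102.80871096]
```

View pics/w4.png

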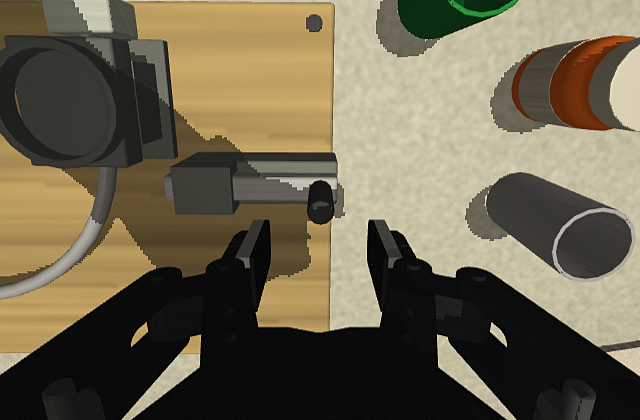

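Run:
```python
from h import *
M=vision.camera_model("wrist")
I=cv2.imread("pics/w4.png")
def show(n,uv,z): print(n,ray("wrist",(uv[0],uv[1]+60),z,M).round(4))
show("foot corner",(177,157),.023);show("foot up",(164,40),.023);show("ring inner c",(62,98),.089)
show("ring outer right-bot",(118,98),.089);show("stop corner?",(136,0),.049);show("screw",(314,22),.015);show("knob",(320,213),.11)
o=bot.observe();print(o["position"])
cv2.imwrite("pics/w4z.png",cv2.resize(I[0:230,0:260],None,fx=3,fy=2.6,interpolation=2))
```

```text
foot corner [0.514  0.1189 0.023 ]
foot up [0.426  0.1191 0.023 ]
ring inner c [0.4653 0.0852 0.089 ]
ring outer right-bot [0.4652 0.1175 0.089 ]
stop corner? [0.4052 0.1153 0.049 ]
screw [0.412  0.2295 0.015 ]
knob [0.5272 0.2344 0.11  ]
[0.52534718 0.23355616 0.14315897]
```

View pics/w4z.png

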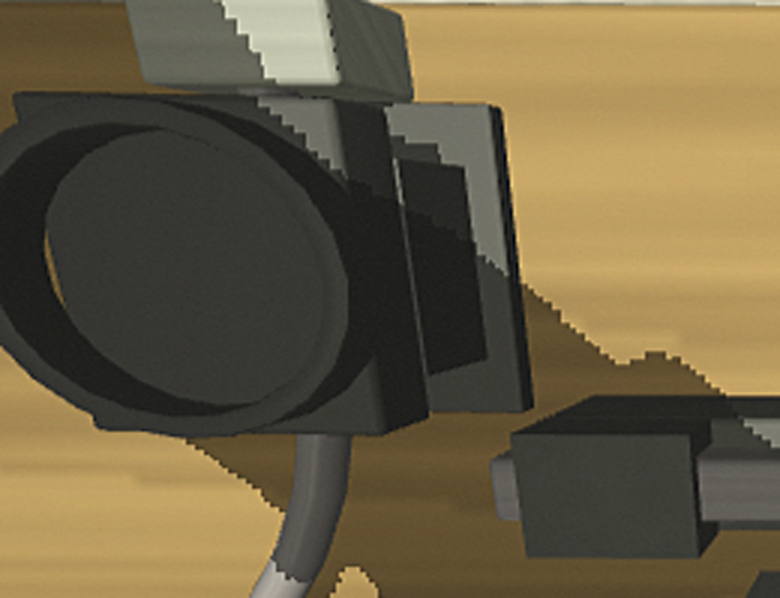

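>>> arm_command(gripper=[4.5,4.5,4.5,1,1], slide=[[-0.2,0.1,3],[-0.2,0.1,5.9],[-0.2,0.1,5.9],[-0.2,0.1,5.9],[-0.2,0.1,5.9]], turn=[[0,0,0],[0,0,0],[0,0,0],[0,0,0],[0,0,0]], force=20)

```text
clock: 12.3
position: [0.5284, 0.235, 0.0856]
tool_rot: [3.141, 0.002, -3.137]
force: [-0.5, -1.9, 5.2]
grip_width: 0.0149
```

>>> arm_command(gripper=[1,1,1,1,1], slide=[[0,0,0],[0,-1.2,0],[0,-2.4,0],[0,-3.6,0],[0,-4.4,0]], turn=[[0,0,0],[0,0,0],[0,0,0],[0,0,0],[0,0,0]])

```text
clock: 12.92
position: [0.5285, 0.1912, 0.0856]
tool_rot: [3.14, 0.002, -3.136]
force: [-1.3, 2.3, 8.4]
grip_width: 0.0151
```

>>> arm_command(gripper=[1,1,1,1,1], slide=[[0,-0.3,0],[0,-0.6,0],[0,-0.9,0],[0,-1.1,0],[0,-1.1,0]], turn=[[0,0,0],[0,0,0],[0,0,0],[0,0,0],[0,0,0]])

```text
clock: 13.55
position: [0.5285, 0.186, 0.0858]
tool_rot: [3.135, 0.003, -3.132]
force: [-0.9, 29.3, 0.3]
grip_width: 0.0153
```

>>> arm_command(gripper=[1,4,4,6,8], slide=[[0,0.6,0],[0,0.7,0],[0,0.7,-0.5],[0,0.7,-6],[0,0.7,-12]], turn=[[0,0,0],[0,0,0],[0,0,0],[0,0,0],[0,0,0]])

```text
clock: 14.18
position: [0.5275, 0.1866, 0.2058]
tool_rot: [-3.141, -0.001, -3.137]
force: [-0.1, 0.1, -0.4]
grip_width: 0.0745
```

>>> arm_command(gripper=[8.5,8.5,8.5,8.5,8.5], slide=[[-0.5,5.5,0],[-1,11,0],[-2,17,0],[-2.6,22.2,0],[-2.6,22.2,0]], turn=[[0,0,0],[0,0,0],[0,0,0],[0,0,0],[0,0,0]])

```text
clock: 14.8
position: [0.5513, 0.4133, 0.2038]
tool_rot: [3.14, -0.001, -3.132]
force: [-1.0, -1.0, -0.3]
grip_width: 0.0851
```

Run:
```python
from h import *
import pickle
o=bot.observe();print(o["position"],o["tool_rot"],o["qd"].round(3))
M=vision.camera_model("wrist");pickle.dump(M,open("w5.pkl","wb"));I=vision.grab_frame("wrist");cv2.imwrite("pics/w5.png",I)
print(proj("wrist",(.5555,.412,.09),M))
```

```text
[0.55134786 0.41326177 0.20378549] [ 3.14038805e+00 -1.00112022e-03 -3.13191293e+00] [ 0.048 -0.036  0.04   0.068  0.012 -0.013  0.026]
[316.76557983 238.2903715 ]
```

View pics/w5.png

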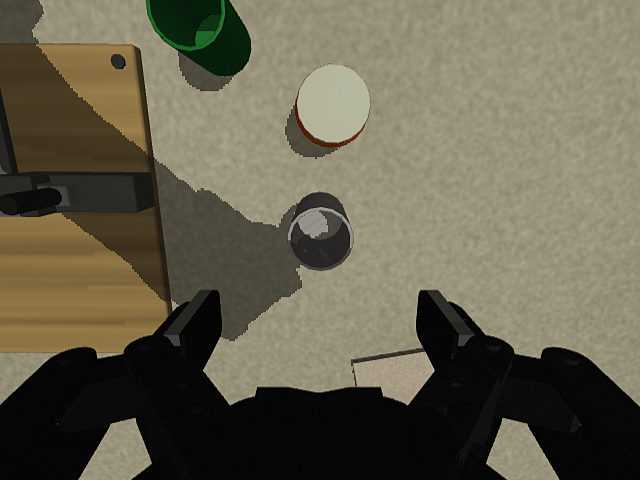

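>>> arm_command(gripper=[8.5,8.5,8.5,8.5,8.5], slide=[[-0.4,0,5],[-0.4,0,9],[-0.4,0,13],[-0.4,0,15.5],[-0.4,0,15.5]], turn=[[0,0,0],[0,0,0],[0,0,0],[0,0,0],[0,0,0]])

```text
clock: 15.48
position: [0.5565, 0.4072, 0.0482]
tool_rot: [-3.139, -0.002, -3.138]
force: [-0.4, 0.5, 0.3]
grip_width: 0.0852
```

>>> arm_command(gripper=[7,6,5,5,5], slide=[[0,0,0],[0,0,0],[0,0,0],[0,0,0],[0,0,0]], turn=[[0,0,0],[0,0,0],[0,0,0],[0,0,0],[0,0,0]], force=30)

```text
clock: 16.1
position: [0.5576, 0.4099, 0.0511]
tool_rot: [3.14, 0.002, -3.136]
force: [0.1, 0.2, 9.3]
grip_width: 0.0547
```

>>> arm_command(gripper=[5,5,5,5,5], slide=[[0,0,-1],[0,0,-4],[0,0,-8],[0,0,-12],[0,0,-14]], turn=[[0,0,0],[0,0,0],[0,0,0],[0,0,0],[0,0,0]])

```text
clock: 16.73
position: [0.5573, 0.4095, 0.1921]
tool_rot: [3.14, 0.002, -3.137]
force: [0.2, -0.3, -0.7]
grip_width: 0.0545
```

>>> arm_command(gripper=[5,5,5,5,5], slide=[[1,-5,0],[2.5,-10,0],[4,-15.5,0],[5.5,-21,0],[7,-26.5,0]], turn=[[0,0,0],[0,0,0],[0,0,0],[0,0,0],[0,0,0]])

```text
clock: 17.35
position: [0.4872, 0.1421, 0.1892]
tool_rot: [-3.141, -0.0, -3.136]
force: [1.3, -0.3, -0.6]
grip_width: 0.0541
```

>>> arm_command(gripper=[5,5,5,5,5], slide=[[1,-4,0],[1.7,-6.6,0],[1.7,-6.6,1.5],[1.7,-6.6,1.5],[1.7,-6.6,1.5]], turn=[[0,0,0],[0,0,0],[0,0,0],[0,0,0],[0,0,0]])

```text
clock: 17.98
position: [0.4715, 0.0786, 0.1742]
tool_rot: [-3.142, -0.0, -3.135]
force: [-0.1, -0.1, -1.4]
grip_width: 0.0544
```

Run:
```python
from h import *
o=bot.observe();print(o["position"],o["tool_rot"],o["force"],o["grip_width"])
I=vision.grab_frame("wrist");t=vision.grab_frame("top");s=vision.grab_frame("side")
cv2.imwrite("pics/w6.png",I);cv2.imwrite("pics/t6.png",t);cv2.imwrite("pics/s6.png",s)
P=o["position"]
for p in [(.4685,.0785,.089),(.4685,.0785,.075),(P[0],P[1],P[2]-.051),(P[0],P[1],P[2]+.039)]: print([proj(n,p).round(1) for n in("wrist","top","side")])
x,y=proj("side",(.4685,.0785,.1)).astype(int);z=cv2.resize(s[y-60:y+60,x-60:x+60],(480,480),interpolation=2)
w=cv2.resize(I[0:240,160:480],(640,480))[:, 100:420]
print("side crop origin",x-60,y-60,"scale4; wrist crop origin",160+50,0,"scale 2")
cv2.imwrite("pics/c6.png",np.hstack([z,w]))
```

```text
[0.47153017 0.07864223 0.17418324] [-3.14158603e+00 -4.98132545e-04 -3.13514999e+00] [-0.08615894 -0.14937624 -1.42652344] 0.05440380865342497
[array([318.7, 239.1]), array([286.7, 273.5]), array([273.6, 231.1])]
[array([318.7, 234. ]), array([287.1, 274.4]), array([274. , 235.9])]
[array([319., 259.]), array([285.7, 269.8]), array([273.9, 218.4])]
[array([319.3, 343.1]), array([282.7, 262.8]), array([271. , 183.3])]
side crop origin 213 167 scale4; wrist crop origin 210 0 scale 2
```

View pics/c6.png

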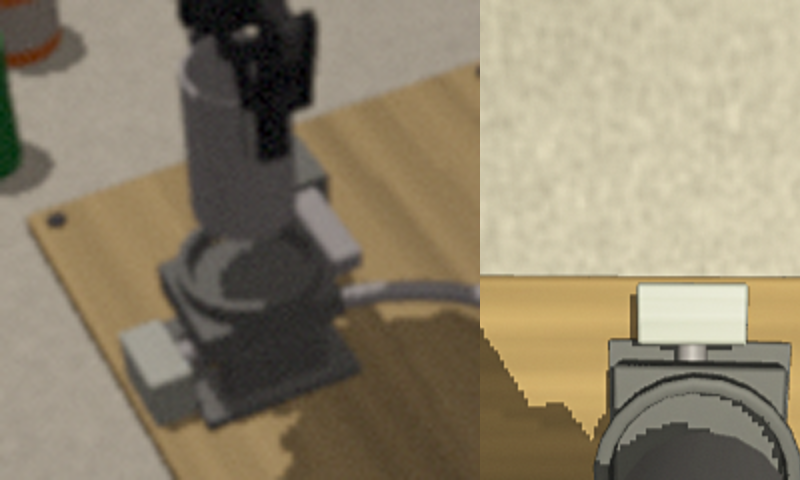

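Run:
```python
from h import *
o=bot.observe();print(o["position"])
M=vision.camera_model("wrist")
for n,uv,z in [("foot",(280,170),.023),("stop",(315,172.5),.049),("ringfront",(318,187.5),.089),("block front",(318,181),.075),("ringleft",(267.5,237),.089),("stopL",(289,145),.049),("stopR",(343,145),.049)]: print(n,ray("wrist",uv,z,M).round(4))
I=cv2.imread("pics/w6.png");s=cv2.imread("pics/s6.png")
z=cv2.resize(s[175:275,225:325],(480,480),interpolation=cv2.INTER_CUBIC);z=cv2.convertScaleAbs(z,alpha=2,beta=0)
w=cv2.convertScaleAbs(I[160:400,220:420],alpha=2);w=cv2.resize(w,(400,480))
cv2.imwrite("pics/c7.png",np.hstack([z[:,:400],w]))
```

```text
[0.4716326  0.07840562 0.17445502]
foot [0.4249 0.0446 0.023 ]
stop [0.4249 0.0753 0.049 ]
ringfront [0.4318 0.0778 0.089 ]
block front [0.4288 0.0778 0.075 ]
ringleft [0.4671 0.042  0.089 ]
stopL [0.4039 0.055  0.049 ]
stopR [0.4037 0.097  0.049 ]
```

View pics/c7.png

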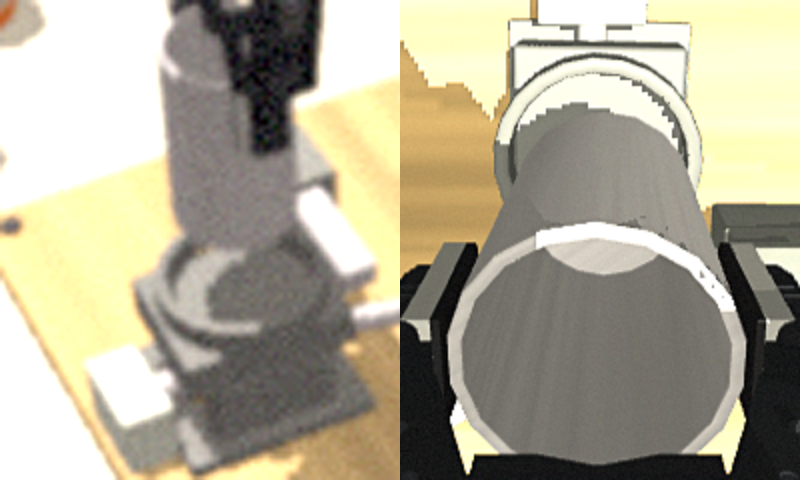

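Run:
```python
from h import *
M=vision.camera_model("wrist")
for n,uv,z in [("botfront",(322,215),.1234),("rimfront",(319.2,271.5),.2134),("rimL",(245,333),.2134),("rimR",(393.5,333),.2134),("ringR",(371,235),.089),("ringL",(267.5,235),.089)]: print(n,ray("wrist",uv,z,M).round(4))
```

```text
botfront [0.4438 0.0803 0.1234]
rimfront [0.4442 0.0784 0.2134]
rimL [0.4675 0.0525 0.2134]
rimR [0.4672 0.1047 0.2134]
ringR [0.4652 0.1157 0.089 ]
ringL [0.4657 0.042  0.089 ]
```

>>> arm_command(gripper=[5,5,5,5,5], slide=[[0.1,0,1.5],[0.1,0,3],[0.1,0,4],[0.1,0,4.5],[0.1,0,4.5]], turn=[[0,0,0],[0,0,0],[0,0,0],[0,0,0],[0,0,0]])

```text
clock: 18.75
position: [0.4705, 0.0778, 0.1291]
tool_rot: [-3.141, -0.0, -3.136]
force: [-0.8, -0.3, -0.8]
grip_width: 0.0542
```

>>> arm_command(gripper=[5,5,5], slide=[[0,0,0.2],[0,0,0.4],[0,0,0.4]], turn=[[0,0,0],[0,0,0],[0,0,0]])

```text
clock: 19.12
position: [0.4709, 0.0783, 0.1258]
tool_rot: [3.141, 0.001, -3.136]
force: [-0.8, 3.1, 5.0]
grip_width: 0.0545
```

>>> arm_command(gripper=[5.6,6,6.5,7,7.5], slide=[[0,0,0],[0,0,0],[0,0,0],[0,0,0],[0,0,0]], turn=[[0,0,0],[0,0,0],[0,0,0],[0,0,0],[0,0,0]])

```text
clock: 19.75
position: [0.4705, 0.0778, 0.1253]
tool_rot: [-3.142, -0.0, -3.136]
force: [0.4, 0.0, -0.1]
grip_width: 0.075
```

>>> arm_command(gripper=[7.5,7.5,7.5,7.5,7.5], slide=[[0,0,-2],[0,0,-5],[0,0,-9],[0,0,-13],[-5,0,-16]], turn=[[0,0,0],[0,0,0],[0,0,0],[0,0,0],[0,0,0]])

```text
clock: 20.38
position: [0.5197, 0.0783, 0.2878]
tool_rot: [3.141, 0.001, -3.135]
force: [2.6, 0.7, 0.5]
grip_width: 0.0748
```

>>> arm_command(gripper=[7.5,7.5,7.5,7.5], slide=[[-5,-6,0],[-9,-12,0],[-12,-18,0],[-12,-18,0]], turn=[[0,0,0],[0,0,0],[0,0,0],[0,0,0]])

```text
clock: 20.88
position: [0.6421, -0.1049, 0.2847]
tool_rot: [-3.14, -0.001, -3.139]
force: [-1.9, 0.9, 0.6]
grip_width: 0.075
```

Run:
```python
from h import *
print(bot.observe()["position"],bot.observe()["clock"])
t=vision.grab_frame("top");s=vision.grab_frame("side")
cv2.imwrite("pics/t8.png",t);cv2.imwrite("pics/s8.png",s)
cv2.imwrite("pics/c8.png",np.hstack([cv2.resize(t[190:330,100:310],None,fx=1.9,fy=3,interpolation=2)[:420],cv2.resize(s[130:270,230:363],None,fx=3,fy=3,interpolation=2)]))
for p in[(.47,.079,.075),(.47,.079,.165),(.5265,.1866,.11)]:print(proj("top",p),proj("side",p))
```

```text
[ 0.64205514 -0.1049454   0.28474489] 20.875
[286.93386523 273.77282817] [274.54531356 235.50089571]
[284.17255696 267.43890938] [271.8062216  202.83486662]
[237.29054563 245.73472798] [276.32498413 185.83749687]
```

Run:
```python
from h import *
s=cv2.imread("pics/s8.png");t=cv2.imread("pics/t8.png")
h=cv2.cvtColor(s,cv2.COLOR_BGR2HSV)
print("expect half-width ~%.1f"%(abs(proj("side",(.47+.027*.88,.079-.027*.47,.12))-proj("side",(.47,.079,.12)))[0]))
for r in range(192,242,4):
    row=h[r,250:300];m=(row[:,2]<115)&(row[:,1]<60);i=np.flatnonzero(m)
    print(r,(i.min()+250,i.max()+250,len(i)) if len(i) else None)
g=cv2.cvtColor(t,cv2.COLOR_BGR2GRAY)
# rim in top: round blob
c=cv2.HoughCircles(cv2.resize(g[250:290,262:312],None,fx=8,fy=8,interpolation=2),cv2.HOUGH_GRADIENT,1,400,param1=80,param2=15,minRadius=70,maxRadius=130)
print("rim top px",None if c is None else c[0]/8+[262,250,0])
k=g[235:256,222:250]<45;yy,xx=np.nonzero(k);print("dark knob px mean",xx.mean()+222,yy.mean()+235,xx.min()+222,yy.min()+235)
old=cv2.imread("pics/top.png")
for nm,a,b in[("jar",(115,262),(158,300)),("green",(160,290),(200,325)),("carton+dropper",(470,215),(535,305))]:
    d=cv2.absdiff(t,old)[a[1]:b[1],a[0]:b[0]].max(2);print(nm,"changed px",(d>50).sum())
```

```text
expect half-width ~13.3
192 (np.int64(270), np.int64(280), 11)
196 (np.int64(262), np.int64(280), 16)
200 (np.int64(261), np.int64(283), 23)
204 (np.int64(260), np.int64(288), 28)
208 (np.int64(260), np.int64(291), 30)
212 (np.int64(260), np.int64(293), 34)
216 (np.int64(261), np.int64(294), 27)
220 (np.int64(261), np.int64(287), 27)
224 (np.int64(261), np.int64(290), 30)
228 (np.int64(259), np.int64(293), 35)
232 (np.int64(256), np.int64(299), 44)
236 (np.int64(253), np.int64(296), 44)
240 (np.int64(255), np.int64(298), 44)
rim top px [[284.5625     268.0625      13.10000038]]
dark knob px mean 240.8 249.6 238 247
jar changed px 0
green changed px 0
carton+dropper changed px 295
```

Run:
```python
from h import *
from workcell import job_done
for f in("top","t8"):
    h=cv2.cvtColor(cv2.imread(f"pics/{f}.png"),cv2.COLOR_BGR2HSV)[215:305,470:535]
    for n,m in(("orange",(h[...,1]>180)&(h[...,0]<20)),("blue cap",(h[...,0]>100)&(h[...,0]<130)&(h[...,1]>120))):
        y,x=np.nonzero(m);print(f,n,len(x),x.mean().round(2),y.mean().round(2))
o=bot.observe();print(o["clock"],o["force"])
print(job_done())
```

```text
top orange 548 40.7 19.91
top blue cap 63 45.06 69.6
t8 orange 645 37.42 21.13
t8 blue cap 63 45.1 69.6
20.975 [-0.13889112  0.32177425  0.67507418]
the job is handed in; nothing more can be done
None
```

The pouring station is set up in the order you asked, and I handed it in at about 21 s of the 72 s allowed.

- **Bolt open:** I gripped the knob and drew it back until it stopped hard at y ≈ 0.237 m.
- **Carriage home:** I pushed it round the bend until it met the end stop, with the force rising to 31 N. A later wrist view put the foot's front edge and the stop face at the same place, x = 0.425 m.
- **Bolt shut:** I pushed it until it stopped hard at y ≈ 0.186 m, about 51 mm of knob travel against the nominal 50. In the last top picture the knob was also further towards shut than at the start.
- **Cup seated:** I set the steel cup in the ring and it touched down at the ring-floor height (tool height 0.126 m, as predicted). I then let go and moved clear. In the last pictures its rim was within 1 pixel of where it should be, and its side edge was vertical.

**Bystanders:** the jar, the green cup and the dropper did not move in the top view. The carton's orange area read differently, 548 then 645 pixels, with its centre shifted about 3 pixels. I think this is the arm's shadow moving, because the arm was never near it, but I did not confirm that.

I had used all 12 picture views by then, so these last checks came from measured pixels rather than from looking at the picture.

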